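# Set up the parts-wash pot

### The arm

A 6-joint arm with a two-finger parallel gripper is mounted at the origin on the work surface. World frame = base frame: x ahead of the robot, y to its left, z up, the work surface at z = 0. Lengths are in mm, angles in rad, forces in N, time in s.
With the tool pointing down it reaches from about 350 to 775 mm from the base axis. Payload 7.3 kg.
Tool frame: the origin (TCP) lies midway between the tips of the shut fingers; the grasp point (between the pads) lies 19 mm behind it; z points along the fingers, x is the direction in which the jaws open and shut, and the axes are right-handed (so a half turn about z gives the same grasp; the last joint's range is limited). The gripper opens to 92 mm and grips with 3 to 60 N. Pads are 19 mm wide; open, the fingers measure 130 mm over their backs; the gripper's body (75 mm by 190 mm) begins 47 mm behind the grasp point.
Start: joints at [-1.281, 0.342, 1.524, -0, 1.275, -0.146], TCP at [221.645, -475.939, 226.741] pointing down, gripper open.
Joint ranges: [-2.53, 2.53], [-0.77, 2.02], [0.04, 2.7], [-1, 4.14], [0.28, 2.66], [-3.11, 3.11]. Speed limits (rad/s): [2.57, 2.57, 3.14, 3.14, 3.14, 3.14].

### API

Orientations are given as a rotation vector (axis times angle).
In Python, from workcell import bot gives the robot as it stands. The module is installed in compiled form; this text tells all that it offers.
- The arm moves only by the tool move_arm, never from a script. Its argument "moves" is a list that holds one entry, the list of rows, each a list of 7 numbers: the shift along the world's x, y, z in m, then the turn, a rotation vector about the world's x, y, z in rad, then the closure, from -1 (fully open) to 1 (shut), so that 0 is half open. In form: [[[dx, dy, dz, ax, ay, az, fingers], ...]]. A call has exactly 5 rows; each row shifts and turns the commanded pose from where the row before left it; what a row does not reach is not made up. A row lasts 1/8 s, in which the tool goes at most 62.5 mm and 10.7 degrees, less where a joint would pass 70% of its speed; a pose out of reach is approached as far as the arm can. A call is refused whole if a number of a shift passes 0.0625 or a number of a turn 0.188, either way. A call with a gripper value outside its range is refused whole. The fingers move at their own pace and stop on an object; "squeeze" is the grip in N (left out, the last holds). Time passes only in rows, so rows that do not move let the fingers close, or fill a call up. It gives the time, the measured TCP pose, the force and the opening at its end, in the units of the state.
- bot.get_state(): the state, without advancing time (a new reading comes with each control period).
- bot.read_camera(name): name is "scene" or "top" or "wrist"; returns a dict with "color" (480x640x3 uint8, red, green, blue), "range_z" (480x640 float32, mm along the optical axis (not along the pixel's ray), 0 where there is no reading), "fx", "fy", "cx", "cy" (pixels), "xyz" and "attitude" of the camera in the world; the wrist camera has in their place "mount" (4x4, takes a point from camera to tool coordinates, whose origin is the TCP and whose axes are the tool frame's). Camera axes: x right, y down, z forward; pixel columns grow to the right and rows downward; lengths in mm; the calibration is good to about 2 mm. The wrist camera is an equidistant fisheye: a pixel r from the principal point sees the ray r / f radians off the axis. A picture is of the moment at which its call begins: read the wrist's pose just before it.
- bot.close_job(): hands the job in, once; it reports no verdict.
Trained networks look in the newest picture that a camera, given by its name, has taken for a name from the list of things; names that differ only in an ending like _2 or _b are one class to them, and where a whole thing is asked for, a point or a joint stands for the part that bears it (a point fixed in the world has none). Each returns a list of dicts, best first, with "p" (0 to 1); they miss things now and then, are a little off and sometimes report something else, mostly with a low value. They report only what shows in the picture. A call takes as long as a camera call.
- bot.spot_in(thing, camera): "bbox" ([left, top, right, bottom] in pixels, round what is visible of it).
The state is a dict: "time": time; "joint_pos": joint angles; "qd": joint speeds; "tau": joint torques, N m; "position": TCP position; "ee_rot": TCP orientation; "ft_force": force on the tool from outside, world axes, zero at the start; "ft_torque": the same for the moment, N m; "finger_gap": finger opening in mm.
Only numpy, scipy, OpenCV 4.12 (cv2) and the standard library are available. Lean on these libraries where they do the work, as an engineer would, in place of code of your own. Each camera call takes 0.05 s, during which the arm holds its last target.

### The job

Get the parts-wash pot ready: its drain basket was left perched with its two handles on top of the pot's handles. It is loaded, so do not lift it out; turn it where it stands, by about a quarter turn, until its handles stand crosswise to the pot's and it has dropped fully home in the pot. Then hang the small-parts basket by its bent lip over the drain basket's rim, on a free stretch between that basket's handles, so that it hangs upright inside the drain basket and clear of its floor; let go, and leave the rest of the bench as it is.

Things in the scene. Friction and masses are not known exactly. Their poses are not given: they have to be found in the camera images.
- pot: Round steel wash pot, fixed to the bench by a flat ring (radius 104, 6 mm high). Origin: centre of its underside on the bench, z up. Outside radius 82 mm, inside 78, rim 106 mm above the bench (rolled edge to 108), inner floor at 11 mm. Two loop handles along its own +x and -x (a half turn looks the same)
- pot_handle (a point): Middle of the cross bar of the pot's +x handle: 102 mm from the pot's axis, 123 mm above the bench (bar 10 mm thick, its top at 128 mm, its outermost at 107 mm from the axis). The loop is 68 mm wide between bar centres (y -34 to +34) and rises to it from the wall at 84 mm. The other handle mirrors it
- basket: Loose perforated aluminium drain basket, about 0.55 kg, in the pot, with a loose sprocket cluster (0.25 kg, 28 mm high) on its floor. Origin: centre of its underside, z up. 120 mm high, outside radius 68 mm at the foot, 72 at the rim, wall 4 mm, floor 5 mm; about 6 mm of play in the pot. Two level loop handles along its own +x and -x. Origin 26 mm above the bench when perched, 11 mm when home
- basket_handle (a point): Middle of the end bar of the drain basket's +x handle, 155 mm from its axis, 107 mm above its origin; the other handle mirrors it. 10 mm round bar: side bars at y -20 and +20 mm run out level from the wall. At the start it lies over a pot handle (within 6 degrees); turned 35 degrees either way it comes off and drops 15 mm. A few newtons here turn it. Beyond 107 mm from the axis it is free below
- basket_rim (a point): Centre of the drain basket's mouth, at rim height (120 mm above the basket's origin). The rim is 68 mm inside and 72 mm outside in radius
- cup: Small-parts basket: loose perforated steel box 40 (x) by 48 (y) by 55 mm high, about 0.16 kg, standing on the bench left or right of the pot. Origin: centre of the box's underside, z up. On its +x side a strap rises and folds outward into the bent lip; a rigid bail (uprights at y -26 and +26 mm) carries a black grip bar above it
- cup_hook (a point): Middle of the underside of the small-parts basket's fold, which rests on the rim: x 30, z 75 mm in that basket's frame. The strap is 26 mm wide, 3 thick; the gap open downward is 14 mm wide, from the strap (x 23) to the lip (x 37 to 40, reaching down to z 58). Top of the fold z 78
- cup_grip (a point): Middle of the small-parts basket's black grip bar (x 5, z 104 mm in its frame): 12 mm thick in x with flat faces, 14 mm high, 48 mm long in y between the uprights. Take it across the 12 mm from above
- pail: Bystander: small round steel pail, radius 31 mm, 60 mm high, with a standing wire bail to 107 mm; no lip, no black grip. Origin at its underside. It stands on the side of the pot where the small-parts basket is not
- jar: Bystander: glass jar with white cap, radius 30, height 85 mm. Origin at its underside
- flask: Bystander: red drinks flask, radius 36, height 185 mm. Origin at its underside
- tape: Bystander: black roll of tape lying flat, outer radius 52, height 25 mm. Origin at its underside
- hub: Bystander: wheel hub lying on its flanges, 160 mm long, flanges of radius 30 mm. Origin on the bench under its middle
- wrench: Bystander: spanner 190 mm long lying on the bench at the right of the pot, about along x. Origin on the bench under its middle
- driver: Bystander: screwdriver 200 mm long lying on the bench at the left of the pot, about along x. Origin on the bench under its middle

How it is judged (in metres and radians):
On the way:
1. the drain basket sits fully home in the pot with its handles crosswise to the pot's (60 degrees apart or more) (z of basket in the frame of pot below 0.015 m and angle between the x axis of basket and the x axis of pot, either way round above 1.047 rad and angle between basket's own z axis and vertical below 0.06 rad), for 0.3 s.
At the end, for the whole second after the job is handed in: Drain basket level on the pot's floor (within 4 mm), handles 60+ degrees from the pot's; small-parts basket released, at rest, hanging by its fold on the drain basket's rim (fold 58-82 mm from its axis, over 30 mm off its handles' line, within 7 mm of rim height), box inside, tilt under 15 degrees (all of step 1 and z of cup_hook in the frame of basket between 0.115 and 0.127 m and horizontal distance between cup_hook and basket_rim between 0.058 and 0.082 m and horizontal distance between cup and basket_rim below 0.06 m and angle between cup's own z axis and vertical below 0.26 rad and linear speed of each of cup, basket below 0.02 m/s and (y of cup_hook in the frame of basket above 0.03 m or y of cup_hook in the frame of basket below -0.03 m)); the robot touches nothing.
It fails at once if the drain basket is lifted out (more than 30 mm above its perch) or tipped over (0.35 rad) (z of basket in the frame of pot above 0.056 m or angle between basket's own z axis and vertical above 0.35 rad).
It fails at once if another thing on the bench is shifted by more than 30 mm or knocked over (distance of any of pail, jar, flask, tape, hub, wrench, driver from where it was at the start of the episode above 0.03 m or angle between any of pail, jar, flask's own z axis and vertical above 0.5 rad).
It also fails if it takes over 61 s, if anything falls off the work surface, if the arm or the gripper's body presses on something with over 40 N, if the wrist force passes 120 N, or if a joint passes its speed limit or range.

## Working session

There is one attempt and no reset: what is moved stays moved. The work goes in short steps, Python scripts to look and compute and a tool call to move; the robot and the scene stay as the last step left them, time stands still between calls to the robot, and variables do not carry over. Pictures are saved under pics/ and viewed, and the job is handed in when it is done.

Besides the shell and the picture viewer there is one more tool, called after "Emit:" as name(argument=value, ...) on one line, values as JSON. move_arm: Moves the arm, as the interface text tells. Its arguments: {"type":"object","properties":{"moves":{"type":"array","items":{"type":"array","items":{"type":"array","items":{"type":"number"}}}},"squeeze":{"type":"number"}},"required":["moves"]}

```bash
mkdir -p pics; ls; cat > h.py <<'E'
import numpy as np,cv2
from workcell import bot
from scipy.spatial.transform import Rotation as R
def att(c):
    a=np.array(c["attitude"],float)
    return a if a.shape==(3,3) else (R.from_rotvec(a).as_matrix() if a.size==3 else R.from_quat(a).as_matrix())
def cloud(c):
    z=c["range_z"];v,u=np.mgrid[:480,:640]
    P=np.stack([(u-c["cx"])/c["fx"]*z,(v-c["cy"])/c["fy"]*z,z],-1)
    return P@att(c).T+np.array(c["xyz"])
def save(c,n): cv2.imwrite("pics/"+n+".png",c["color"][...,::-1])
E
python3 - <<'E'
from h import *
s=bot.get_state();print({k:np.round(v,3).tolist() for k,v in s.items()})
for n in ["scene","top"]:
    c=bot.read_camera(n);save(c,n+"0");print(n,c["fx"],c["cx"],c["cy"],c["xyz"],c["attitude"])
    np.save(n+"0.npy",cloud(c))
    for t in ["pot","basket","pot_handle","basket_handle","basket_rim","cup","cup_grip","cup_hook","pail","jar","flask","tape","hub","wrench","driver"]:
        print(t,[(np.round(d["bbox"]).tolist(),round(d["p"],2)) for d in bot.spot_in(t,n)[:3]])
print(bot.get_state()["time"])
E
```

```text
pics
{'time': 0.0, 'joint_pos': [-1.281, 0.343, 1.525, -0.0, 1.275, -0.146], 'qd': [-0.001, 0.0, -0.0, 0.001, -0.0, -0.001], 'tau': [0.002, -43.124, -24.422, 0.072, 0.056, -0.0], 'position': [221.523, -475.502, 226.024], 'ee_rot': [-2.648, 1.688, 0.002], 'ft_force': [0.244, 0.678, 0.218], 'ft_torque': [0.007, -0.052, -0.035], 'finger_gap': 91.831}
scene 488.85918182934324 315.1412741848378 233.8369345099733 [1213.73656196   30.94807033 1021.23922267] [-1.79311479 -1.95481314  0.60696399]
pot [([273.0, 206.0, 369.0, 283.0], 0.61)]
basket [([248.0, 188.0, 388.0, 250.0], 0.97), ([269.0, 207.0, 366.0, 285.0], 0.73)]
pot_handle [([272.0, 206.0, 366.0, 286.0], 0.87)]
basket_handle [([247.0, 188.0, 388.0, 254.0], 0.78)]
basket_rim [([249.0, 187.0, 392.0, 253.0], 0.78)]
cup [([187.0, 176.0, 212.0, 213.0], 0.7)]
cup_grip [([190.0, 175.0, 215.0, 214.0], 0.96), ([270.0, 207.0, 370.0, 285.0], 0.39), ([429.0, 194.0, 454.0, 236.0], 0.25)]
cup_hook [([184.0, 174.0, 216.0, 215.0], 0.77)]
pail [([430.0, 198.0, 458.0, 235.0], 0.63), ([186.0, 175.0, 213.0, 213.0], 0.31)]
jar [([430.0, 291.0, 465.0, 331
[... 601 characters left out ...]
0.79), ([147.0, 221.0, 197.0, 258.0], 0.51)]
basket_rim [([274.0, 230.0, 392.0, 282.0], 0.77)]
cup []
cup_grip [([431.0, 283.0, 454.0, 303.0], 0.81)]
cup_hook [([430.0, 283.0, 454.0, 303.0], 0.8)]
pail [([214.0, 278.0, 243.0, 303.0], 0.88), ([296.0, 228.0, 370.0, 294.0], 0.45), ([281.0, 232.0, 392.0, 287.0], 0.17)]
jar [([220.0, 193.0, 243.0, 216.0], 0.95), ([276.0, 230.0, 396.0, 284.0], 0.16)]
flask [([414.0, 180.0, 451.0, 217.0], 0.84), ([429.0, 283.0, 452.0, 303.0], 0.68)]
tape [([458.0, 218.0, 495.0, 257.0], 0.8)]
hub [([152.0, 223.0, 199.0, 257.0], 0.82), ([429.0, 280.0, 457.0, 305.0], 0.44)]
wrench [([395.0, 243.0, 408.0, 306.0], 0.88)]
driver [([256.0, 256.0, 269.0, 324.0], 0.72)]
1.6
```

View pics/scene0.png

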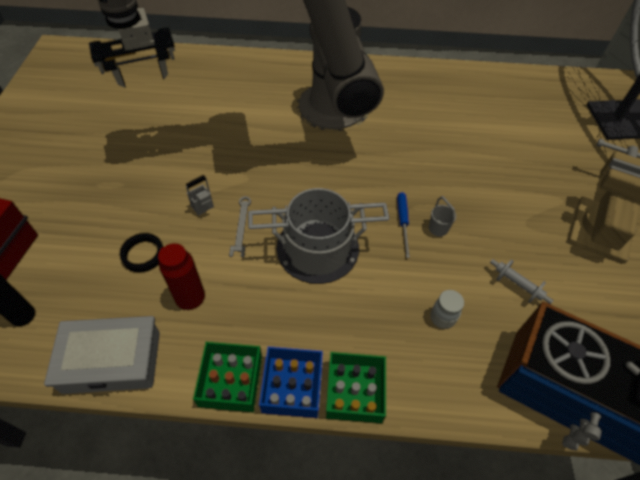

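View pics/top0.png

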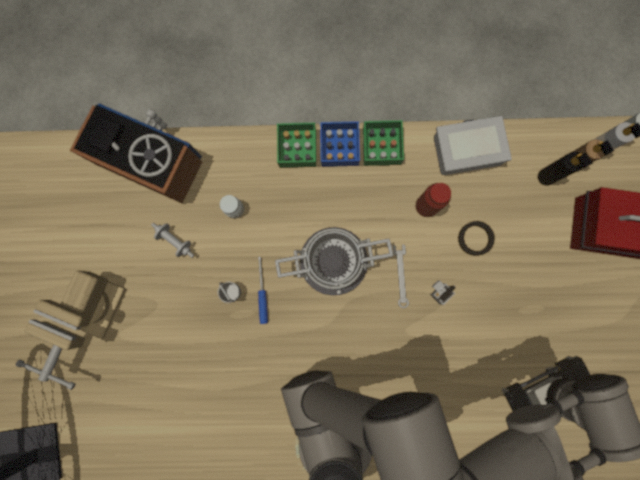

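```bash
python3 - <<'E'
import cv2,numpy as np
a=cv2.imread("pics/top0.png");b=cv2.imread("pics/scene0.png")
cv2.imwrite("pics/z1.png",np.hstack([cv2.resize(a[210:330,265:405],None,fx=4,fy=4,interpolation=2)[:480],cv2.resize(a[265:325,420:480],None,fx=4,fy=4)[:240].repeat(1,0) if 0 else cv2.resize(a[265:325,425:465],(240,480))]))
cv2.imwrite("pics/z2.png",np.hstack([cv2.resize(b[170:300,240:395],(620,520)),cv2.resize(b[165:225,180:220],(180,520))]))
T=np.load("top0.npy");S=np.load("scene0.npy")
for n,C in (("top",T),("scene",S)):
  def box(x0,x1,y0,y1,z0,z1):
    m=(C[...,0]>x0)&(C[...,0]<x1)&(C[...,1]>y0)&(C[...,1]<y1)&(C[...,2]>z0)&(C[...,2]<z1);return C[m]
  # bench level
  P=C[(abs(C[...,2])<15)];print(n,"bench z",np.median(P[:,2]))
u,v=443,292
print("cup",T[286:302:2,432:456:3].round().tolist()[::3])
for u,v in [(443,292),(333,261),(228,291),(283,249),(390,268)]:print(u,v,T[v,u].round())
E
```

```text
top bench z -0.34895606796067113
scene bench z 0.8025254213410449
cup [[[456.0, -282.0, 72.0], [456.0, -289.0, 78.0], [456.0, -297.0, 79.0], [456.0, -306.0, 76.0], [456.0, -328.0, 19.0], [456.0, -328.0, 56.0], [455.0, -324.0, 105.0], [455.0, -331.0, 110.0]], [[439.0, -292.0, 21.0], [439.0, -293.0, 55.0], [439.0, -313.0, 3.0], [439.0, -322.0, 5.0], [439.0, -306.0, 107.0], [439.0, -314.0, 110.0], [439.0, -322.0, 109.0], [439.0, -344.0, 54.0]], [[422.0, -297.0, -5.0], [422.0, -292.0, 56.0], [423.0, -293.0, 89.0], [423.0, -296.0, 112.0], [421.0, -329.0, 9.0], [422.0, -328.0, 50.0], [421.0, -348.0, 2.0], [420.0, -359.0, -6.0]]]
443 292 [ 439. -328.    5.]
333 261 [534.  -3.  57.]
228 291 [453. 313.   7.]
283 249 [577. 148.  -1.]
390 268 [ 513. -174.   -2.]
```

View pics/z1.png

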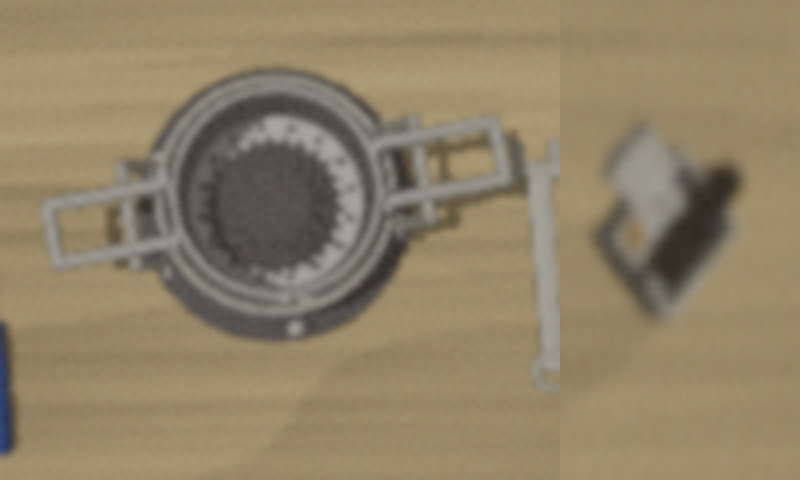

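View pics/z2.png

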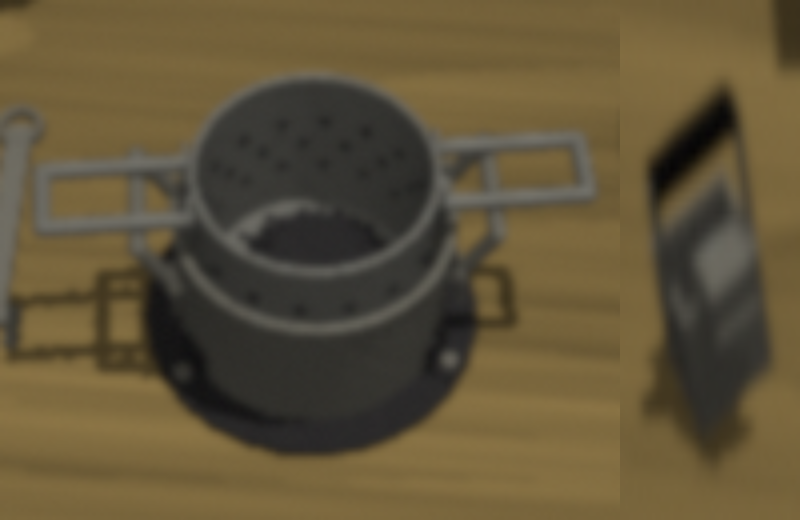

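```bash
python3 - <<'E'
import numpy as np
from scipy.optimize import least_squares
for n in("top","scene"):
  C=np.load(n+"0.npy").reshape(-1,3)
  near=C[np.hypot(C[:,0]-545,C[:,1]+4)<175]
  rim=near[(near[:,2]>141)&(near[:,2]<153)]; d=np.hypot(rim[:,0]-545,rim[:,1]+4)
  rim=rim[d<85]
  f=lambda p:np.hypot(rim[:,0]-p[0],rim[:,1]-p[1])-70
  r=least_squares(f,[545,-4],loss="soft_l1",f_scale=2);print(n,"rim",len(rim),r.x,np.median(rim[:,2]),np.sqrt(np.mean(r.fun**2)))
  c=r.x
  for s in(1,-1):
    h=near[(near[:,2]>122)&(near[:,2]<145)];d=np.hypot(h[:,0]-c[0],h[:,1]-c[1]);h=h[(d>110)&(s*(h[:,1]-c[1])>0)]
    if len(h): m=(h.max(0)+h.min(0))/2;print(" handle",s,len(h),h.mean(0).round(1),np.degrees(np.arctan2(*(h.mean(0)[:2]-c)[::-1])).round(1),"z",np.median(h[:,2]))
  g=C[(C[:,0]>400)&(C[:,0]<490)&(C[:,1]<-270)&(C[:,1]>-370)]
  b=g[(g[:,2]>98)&(g[:,2]<116)];m=b.mean(0);w,V=np.linalg.eigh(np.cov(b[:,:2].T));print(" grip",len(b),m.round(1),np.degrees(np.arctan2(V[1,1],V[0,1])),np.sqrt(w),np.percentile(b[:,2],[10,50,90]))
  k=g[(g[:,2]>66)&(g[:,2]<84)];print(" hook",len(k),k.mean(0).round(1)); 
E
```

```text
top rim 298 [538.6090447   -3.64780051] 145.04219048419657 1.9221226392780746
 handle 1 178 [515.9 132.4 135.9] 99.5 z 136.12886815666354
 handle -1 183 [ 561.5 -139.2  135.6] -80.4 z 135.5873967981695
 grip 94 [ 438.8 -313.2  108.8] 130.63606217364773 [ 3.63625021 15.49687056] [104.7458509  109.31568968 112.37476609]
 hook 77 [ 457.5 -297.7   75.9]
scene rim 444 [538.50967451  -6.53873954] 145.43014050904134 2.071552341730632
 handle 1 239 [517.9 128.1 136.3] 98.7 z 136.61186420911883
 handle -1 243 [ 562.5 -140.3  136.4] -79.8 z 136.7898057521047
 grip 140 [ 441.1 -316.6  108.5] 132.1667454232626 [ 3.379691   15.77852496] [102.67648778 109.71205006 113.524373  ]
 hook 125 [ 455.8 -303.    76.3]
```

Emit:
move_arm(moves=[[[0.034,0.034,0,0,0,0.13,-1],[0.034,0.034,0,0,0,0.13,-1],[0.034,0.034,0,0,0,0.13,-1],[0.034,0.034,0,0,0,0.13,-1],[0.034,0.034,0,0,0,0.13,-1]]])

```text
time: 2.22
position: [392.6, -304.8, 226.9]
ee_rot: [3.051, -0.748, 0.001]
ft_force: [1.4, -0.8, 0.0]
finger_gap: 92.1
```

Emit:
move_arm(moves=[[[0.034,0.034,0,0,0,0.13,-1],[0.034,0.034,0,0,0,0.13,-1],[0.034,0.034,0,0,0,0.13,-1],[0.034,0.034,0,0,0,0.13,-1],[0.034,0.031,0,0,0,0.13,-1]]])

```text
time: 2.85
position: [562.7, -137.6, 226.8]
ee_rot: [3.13, 0.266, 0.0]
ft_force: [-0.2, -1.1, 0.3]
finger_gap: 91.9
```

```bash
python3 - <<'E'
from h import *
s=bot.get_state();print(s["time"],s["position"],s["ee_rot"])
c=bot.read_camera("wrist");save(c,"w1");print(c["mount"],c["fx"],c["cx"],c["cy"])
T=np.eye(4);T[:3,:3]=R.from_rotvec(s["ee_rot"]).as_matrix();T[:3,3]=s["position"]
v,u=np.mgrid[:480,:640];x=(u-c["cx"])/c["fx"];y=(v-c["cy"])/c["fy"];r=np.hypot(x,y)+1e-9
k=np.tan(np.minimum(r,1.5))/r;z=c["range_z"];P=np.stack([x*k*z,y*k*z,z,np.ones_like(z)],-1)
W=(P@(T@np.array(c["mount"])).T)[...,:3];W[z==0]=np.nan;W[r>1.4]=np.nan
np.save("w1.npy",W)
C=W.reshape(-1,3);C=C[~np.isnan(C[:,0])]
for zl,zh,lo,hi in [(128,142,110,175),(141,153,0,90),(112,128.5,92,125)]:
  m=(C[:,2]>zl)&(C[:,2]<zh);d=np.hypot(C[:,0]-538.5,C[:,1]+5);m&=(d>lo)&(d<hi);print(zl,m.sum(),C[m].mean(0),C[m].min(0),C[m].max(0))
E
```

```text
2.85 [ 562.67854665 -137.57063077  226.81021631] [3.13016844e+00 2.66102480e-01 3.83277215e-04]
[[ 9.99999875e-01  1.12424848e-04 -4.87391776e-04  4.19963273e-01]
 [ 2.80459629e-05  9.60277561e-01  2.79046601e-01 -7.46958738e+01]
 [ 4.99403158e-04 -2.79046580e-01  9.60277437e-01 -1.58132749e+02]
 [ 0.00000000e+00  0.00000000e+00  0.00000000e+00  1.00000000e+00]] 371.64829954431775 320.21440784904695 238.51698929927107
128 2530 [ 561.23871704 -141.23940807  136.72139821] [ 531.82864844 -166.66052023  131.56712158] [ 588.47332729 -107.53293873  139.89495622]
141 3537 [543.36655217 -37.16890701 145.31281611] [465.97218027 -83.30657929 141.01084925] [610.24348588  38.32173493 148.75828437]
112 1199 [ 552.59730381 -104.50691002  124.74834644] [ 514.21794227 -116.10910599  112.03825991] [591.31972047 -90.27247303 128.49939444]
```

View pics/w1.png

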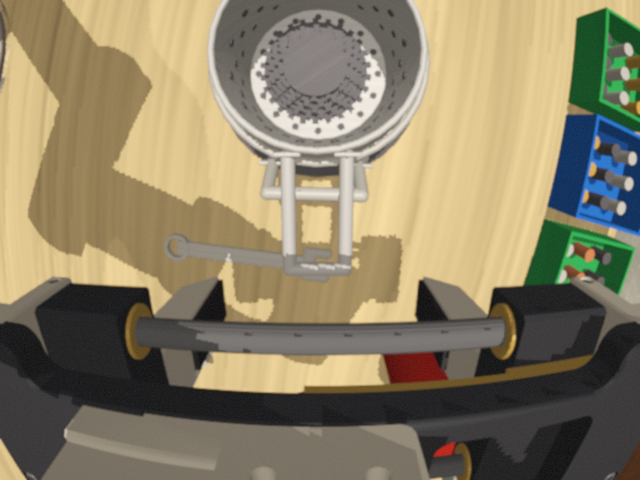

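Emit:
move_arm(moves=[[[-0.001,0,-0.04,0,0,0,-1],[0,0,-0.04,0,0,0,-1],[0,0,-0.03,0,0,0,-1],[0,0,-0.017,0,0,0,-0.6],[0,0,0,0,0,0,-0.3]]])

```text
time: 3.52
position: [559.7, -138.8, 98.5]
ee_rot: [-3.13, -0.258, 0.004]
ft_force: [0.3, -0.6, 0.8]
finger_gap: 76.6
```

```bash
python3 - <<'E'
import numpy as np
c=np.array([538.5,-5]);p=np.array([561.7,-137.6]);d=p-c;r=np.hypot(*d);a=np.arctan2(d[1],d[0]);print(r,np.degrees(a))
for st in (0.12,):
  prev=p
  for i in range(1,16):
    q=c+136*np.array([np.cos(a-st*i),np.sin(a-st*i)]);print(i,np.degrees(st*i).round(1),np.round(q-prev,1),q.round(1));prev=q
E
```

```text
134.6142637315972 -80.07585078266071
1 6.9 [-16.   -3.2] [ 545.7 -140.8]
2 13.8 [-16.3   0.1] [ 529.4 -140.7]
3 20.6 [-16.2   2.1] [ 513.2 -138.6]
4 27.5 [-15.8   4. ] [ 497.4 -134.6]
5 34.4 [-15.2   5.8] [ 482.2 -128.8]
6 41.3 [-14.4   7.6] [ 467.8 -121.2]
7 48.1 [-13.4   9.3] [ 454.4 -111.9]
8 55.0 [-12.2  10.8] [ 442.2 -101. ]
9 61.9 [-10.8  12.2] [431.4 -88.8]
10 68.8 [-9.3 13.4] [422.1 -75.4]
11 75.6 [-7.6 14.4] [414.5 -61. ]
12 82.5 [-5.8 15.2] [408.7 -45.7]
13 89.4 [-3.9 15.8] [404.8 -29.9]
14 96.3 [-2.  16.2] [402.8 -13.7]
15 103.1 [-0.1 16.3] [402.7   2.6]
```

Emit:
move_arm(moves=[[[-0.014,-0.002,0,0,0,-0.12,-0.3],[-0.016,0,0,0,0,-0.12,-0.3],[-0.016,0.002,0,0,0,-0.12,-0.3],[-0.016,0.004,0,0,0,-0.12,-0.3],[-0.015,0.006,0,0,0,-0.12,-0.3]]])

```text
time: 4.15
position: [484.8, -129.9, 101.3]
ee_rot: [3.065, -0.685, 0.007]
ft_force: [1.4, -1.6, -1.1]
finger_gap: 59.9
```

Emit:
move_arm(moves=[[[-0.014,0.0075,0,0,0,-0.12,-0.3],[-0.0135,0.0095,0,0,0,-0.12,-0.3],[-0.012,0.011,0,0,0,-0.12,-0.3],[-0.011,0.012,0,0,0,-0.12,-0.3],[-0.0095,0.0135,0,0,0,-0.12,-0.3]]])

```text
time: 4.78
position: [424.4, -76.0, 101.2]
ee_rot: [2.727, -1.56, 0.006]
ft_force: [-0.4, -3.8, -0.5]
finger_gap: 59.5
```

Emit:
move_arm(moves=[[[-0.0075,0.0145,0,0,0,-0.12,-0.3],[-0.006,0.015,0,0,0,-0.12,-0.3],[-0.004,0.016,0,0,0,-0.12,-0.3],[-0.001,0.008,0,0,0,-0.06,-0.3],[0,0,0,0,0,0,-0.6]]])

```text
time: 5.4
position: [405.8, -21.8, 100.7]
ee_rot: [-2.347, 2.087, -0.003]
ft_force: [0.5, -0.4, -0.4]
finger_gap: 65.5
```

```bash
cat >> h.py <<'E'
def wcloud(n):
    s=bot.get_state();c=bot.read_camera("wrist");save(c,n)
    T=np.eye(4);T[:3,:3]=R.from_rotvec(s["ee_rot"]).as_matrix();T[:3,3]=s["position"]
    v,u=np.mgrid[:480,:640];x=(u-c["cx"])/c["fx"];y=(v-c["cy"])/c["fy"];r=np.hypot(x,y)+1e-9
    k=np.tan(np.minimum(r,1.5))/r;z=c["range_z"];P=np.stack([x*k*z,y*k*z,z,np.ones_like(z)],-1)
    W=(P@(T@np.array(c["mount"])).T)[...,:3];W[(z==0)|(r>1.3)]=np.nan
    return s,W
E
python3 - <<'E'
from h import *
s,W=wcloud("w2");print(s["time"],s["position"],s["ee_rot"])
from scipy.optimize import least_squares
t=bot.read_camera("top");save(t,"top1");sc=bot.read_camera("scene");save(sc,"scene1")
for n,C in (("w",W.reshape(-1,3)),("top",cloud(t).reshape(-1,3)),("scene",cloud(sc).reshape(-1,3))):
  C=C[~np.isnan(C[:,0])];d=np.hypot(C[:,0]-538.5,C[:,1]+5)
  m=(d<88)&(d>55)&(C[:,2]>120)&(C[:,2]<140);q=C[m];print(n,m.sum(),np.median(q[:,2]) if m.sum() else None)
  if m.sum()>20:
    q=q[q[:,2]>np.median(q[:,2])-3]
    r=least_squares(lambda p:np.hypot(q[:,0]-p[0],q[:,1]-p[1])-70,[538,-5],loss="soft_l1",f_scale=2);print(r.x,np.std(r.fun),np.degrees([np.arctan2(q[:,1]+5,q[:,0]-538).min()]))
  for a,b in((0,1),(0,-1)):
    m=(d>112)&(d<172)&(C[:,2]>110)&(C[:,2]<128)&((C[:,0]-538)*b>0);q=C[m]
    if m.sum()>10: print("h",b,m.sum(),q.mean(0).round(1),np.degrees(np.arctan2(q[:,1].mean()+5,q[:,0].mean()-538.5)))
a=cv2.resize(t["color"][180:330,250:430],(540,450))[...,::-1];b=cv2.resize(cv2.imread("pics/w2.png"),(0,0),fx=.4,fy=.4)
cv2.imwrite("pics/z3.png",np.hstack([a,cv2.copyMakeBorder(b,0,450-b.shape[0],0,0,0)]))
E
```

```text
5.4 [405.77360445 -21.83718508 100.73492361] [-2.34685433  2.08704589 -0.00310336]
w 12163 130.15476322256134
[ 5.38209755e+02 -1.20134959e-01] 1.8623713269198794 [-179.99301508]
h -1 5854 [409.1 -24.2 121.3] -171.5514810229063
top 371 129.30051881718032
[538.18557343   2.42495497] 1.8987077397226702 [-177.89417911]
h 1 169 [671.4  31.6 121.4] 15.39914687213998
scene 705 128.90324911787502
[ 5.38038533e+02 -3.50424954e-01] 2.100908250184676 [-179.3338957]
h 1 257 [675.6  27.3 122.3] 13.264397181830155
h -1 215 [407.7 -27.4 121.2] -170.29323204753615
```

View pics/z3.png

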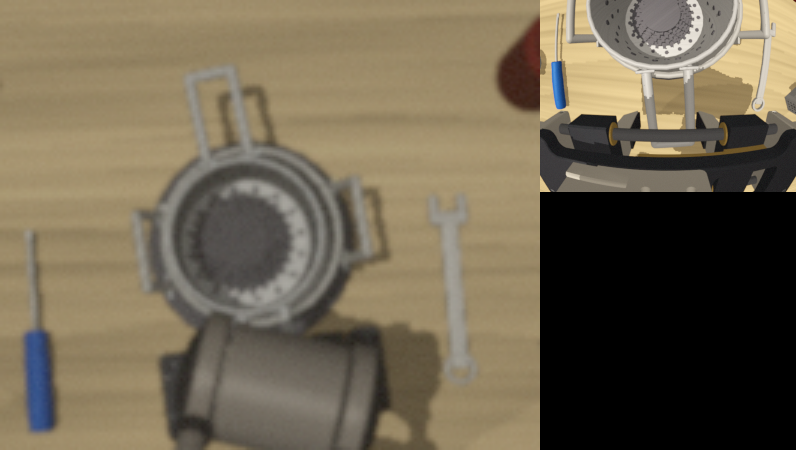

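View pics/scene1.png

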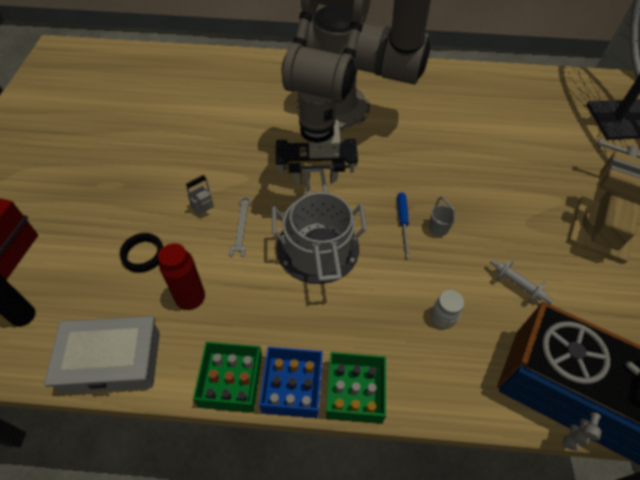

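Emit:
move_arm(moves=[[[0,0,0.02,0,0,0,-1],[0,0,0.05,0,0,0,-1],[0,-0.02,0.05,0,0,-0.12,-1],[0.005,-0.045,0,0,0,-0.142,-1],[0.005,-0.045,0,0,0,-0.142,-1]]])

```text
time: 6.18
position: [415.5, -133.5, 220.8]
ee_rot: [-1.874, 2.52, -0.004]
ft_force: [-0.6, 0.2, -0.5]
finger_gap: 91.7
```

Emit:
move_arm(moves=[[[0.006,-0.045,0,0,0,-0.142,-1],[0.006,-0.045,0,0,0,-0.142,-1],[0.006,-0.045,0,0,0,-0.142,-1],[0.006,-0.046,0,0,0,-0.142,-1],[0,0,0,0,0,0,-1]]])

```text
time: 6.8
position: [438.8, -316.1, 219.2]
ee_rot: [1.093, -2.945, 0.001]
ft_force: [-1.2, 1.2, -0.4]
finger_gap: 91.8
```

```bash
python3 - <<'E'
from h import *
s,W=wcloud("w3");p=s["position"];print(s["time"],p,s["ee_rot"])
x=R.from_rotvec(s["ee_rot"]).as_matrix();print("yaw",np.degrees(np.arctan2(x[1,0],x[0,0])),x[:,2])
img=cv2.imread("pics/w3.png")
C=W.reshape(-1,3);col=img.reshape(-1,3).max(1)
near=np.hypot(C[:,0]-440,C[:,1]+315)<60
for n,zl,zh in(("grip",106,116),("hook",70,84),("box",45,60)):
  b=C[near&(C[:,2]>zl)&(C[:,2]<zh)]
  w,V=np.linalg.eigh(np.cov(b[:,:2].T));print(n,len(b),b.mean(0).round(1),np.degrees(np.arctan2(V[1,1],V[0,1])),np.sqrt(w),np.median(b[:,2]))
  a=np.radians(41);L=(b[:,:2]-[440,-315])@np.array([[np.cos(a),-np.sin(a)],[np.sin(a),np.cos(a)]]);print(np.percentile(L,[2,50,98],axis=0).round(1).tolist())
t=bot.read_camera("top");save(t,"top2");np.save("top2.npy",cloud(t))
E
```

```text
6.8 [ 438.80712829 -316.06864442  219.18585445] [ 1.09305157e+00 -2.94493053e+00  6.06074441e-04]
yaw -139.27379858665637 [-1.97948985e-04 -4.85076722e-04 -9.99999863e-01]
grip 1028 [ 439.9 -318.2  110.8] 131.73429904693427 [ 3.31906425 14.91112278] 110.89858311500961
[[-7.6, -26.3], [-2.3, -3.0], [3.5, 22.8]]
hook 757 [ 457.5 -301.5   78. ] 113.91480545937843 [6.26466702 8.49228149] 78.10616809085445
[[12.7, -13.4], [22.3, -0.9], [32.0, 12.0]]
box 806 [ 437.7 -323.    54.1] 131.2725307047761 [15.70117636 17.95081591] 54.98551311196667
[[-27.4, -27.7], [-8.8, -6.8], [12.7, 22.4]]
```

View pics/w3.png

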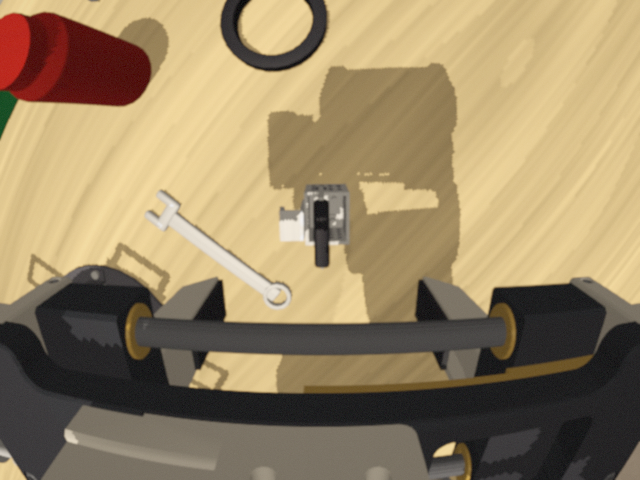

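Emit:
move_arm(moves=[[[0,-0.001,-0.045,0,0,0,-1],[0,0,-0.045,0,0,0,-1],[0,0,-0.03,0,0,0,-1],[0,0,-0.011,0,0,0,-1],[0,0,0,0,0,0,0]]], squeeze=30)

```text
time: 7.52
position: [439.3, -313.3, 89.0]
ee_rot: [1.101, -2.942, -0.0]
ft_force: [0.1, 0.4, 0.1]
finger_gap: 85.9
```

Emit:
move_arm(moves=[[[0,0,0,0,0,0,0.5],[0,0,0,0,0,0,1],[0,0,0,0,0,0,1],[0,0,0,0,0,0,1],[0,0,0,0,0,0,1]]], squeeze=30)

```text
time: 8.15
position: [439.1, -314.0, 88.8]
ee_rot: [1.099, -2.943, 0.0]
ft_force: [-0.1, -0.2, 0.3]
finger_gap: 36.5
```

```bash
python3 - <<'E'
import numpy as np
from scipy.optimize import least_squares
C=np.load("top2.npy").reshape(-1,3);d=np.hypot(C[:,0]-538.5,C[:,1])
q=C[(d<88)&(d>55)&(C[:,2]>125)&(C[:,2]<138)]
r=least_squares(lambda p:np.hypot(q[:,0]-p[0],q[:,1]-p[1])-70,[538,0],loss="soft_l1",f_scale=2);print(len(q),r.x,np.median(q[:,2]))
for b in(1,-1):
  m=(d>125)&(d<172)&(C[:,2]>110)&(C[:,2]<128)&((C[:,0]-538)*b>0);q=C[m];print(b,m.sum(),q.mean(0))
E
```

```text
308 [537.93067508   2.34228144] 129.92956647196957
1 127 [680.84528014  30.5915454  121.25949113]
-1 136 [395.31317428 -25.1924212  121.32182394]
```

Emit:
move_arm(moves=[[[0,0,0,0,0,0,1],[0,0,0,0,0,0,1],[0,0,0,0,0,0,1],[0,0,0,0,0,0,1],[0,0,0,0,0,0,1]]], squeeze=30)

```text
time: 8.78
position: [439.1, -313.9, 88.6]
ee_rot: [1.099, -2.943, -0.0]
ft_force: [-0.5, -0.2, -0.7]
finger_gap: 11.9
```

Emit:
move_arm(moves=[[[0,0,0.03,0,0,0,1],[0,0,0.05,0,0,0,1],[0,0.02,0.05,0,0,0,1],[0.012,0.035,0.03,0,0,0.03,1],[0.016,0.043,0,0,0,0.03,1]]])

```text
time: 9.4
position: [468.3, -216.1, 251.5]
ee_rot: [-1.184, 2.906, -0.008]
ft_force: [1.1, -0.7, -2.6]
finger_gap: 11.8
```

Emit:
move_arm(moves=[[[0.016,0.043,0,0,0,0.03,1],[0.016,0.043,0,0,0,0.03,1],[0.016,0.043,0,0,0,0.03,1],[0.016,0.043,0,0,0,0.03,1],[0.016,0.043,0,0,0,0.03,1]]])

```text
time: 10.02
position: [547.4, 0.6, 248.6]
ee_rot: [1.402, -2.811, -0.0]
ft_force: [0.6, -0.7, -1.2]
finger_gap: 11.7
```

Emit:
move_arm(moves=[[[0.012,0.03,0,0,0,0.034,1],[0.003,0.007,0,0,0,0,1],[0,0,0,0,0,0,1],[0,0,0,0,0,0,1],[0,0,0,0,0,0,1]]])

```text
time: 10.65
position: [562.0, 35.0, 248.9]
ee_rot: [1.446, -2.789, 0.0]
ft_force: [-0.6, -0.4, -1.1]
finger_gap: 12.1
```

```bash
cat > look.py <<'E'
from h import *
import sys
from scipy.optimize import least_squares
n=sys.argv[1]
s,W=wcloud("w"+n);p=s["position"];x=R.from_rotvec(s["ee_rot"]).as_matrix();yaw=np.arctan2(-x[1,0],-x[0,0])
print(s["time"],p.round(1),"cupyaw",np.degrees(yaw).round(1),"tilt",x[:2,2].round(3))
t=bot.read_camera("top");save(t,"top"+n);sc=bot.read_camera("scene");save(sc,"scene"+n)
for nm,C in (("w",W.reshape(-1,3)),("top",cloud(t).reshape(-1,3)),("scene",cloud(sc).reshape(-1,3))):
  C=C[~np.isnan(C[:,0])];d=np.hypot(C[:,0]-538.5,C[:,1])
  q=C[(d<80)&(d>60)&(C[:,2]>126.5)&(C[:,2]<134)]
  if len(q)>30:
    r=least_squares(lambda p:np.hypot(q[:,0]-p[0],q[:,1]-p[1])-70,[538,0],loss="soft_l1",f_scale=2)
    a=np.degrees(np.arctan2(q[:,1]-r.x[1],q[:,0]-r.x[0]));h=np.histogram(a,12,(-180,180))[0]
    print(nm,"rim",len(q),r.x.round(1),np.median(q[:,2]).round(1),np.std(r.fun).round(2),h.tolist())
  # cup pieces in gripper frame (x toward hook)
  L=(C-[*p]);u=np.c_[L[:,0]*np.cos(yaw)+L[:,1]*np.sin(yaw),-L[:,0]*np.sin(yaw)+L[:,1]*np.cos(yaw),L[:,2]]
  m=(abs(u[:,1])<13)&(u[:,0]>12)&(u[:,0]<42)&(u[:,2]>-25)&(u[:,2]<0)
  if m.sum()>5: print(nm,"fold in tool frame",m.sum(),np.percentile(u[m],[3,50,97],axis=0).round(1).tolist())
a=cv2.resize(t["color"][180:330,250:430],(400,333))[...,::-1];b=cv2.resize(sc["color"][130:280,240:420],(400,333))[...,::-1]
w=cv2.resize(cv2.imread("pics/w%s.png"%n),(320,240))
cv2.imwrite("pics/m%s.png"%n,np.vstack([np.hstack([a,b]),np.hstack([w,np.zeros((240,480,3),np.uint8)])]))
E
python3 look.py 4
```

```text
10.65 [562.   35.  248.9] cupyaw 54.8 tilt [-0. -0.]
w rim 2494 [538.    0.6] 131.0 2.06 [218, 312, 265, 291, 300, 394, 366, 295, 53, 0, 0, 0]
w fold in tool frame 881 [[14.1, -12.7, -21.9], [25.2, -7.6, -10.6], [33.9, -1.1, -9.5]]
top rim 139 [538.2   2.4] 130.4 1.93 [3, 22, 19, 8, 13, 3, 0, 0, 10, 22, 21, 18]
scene rim 364 [ 5.38e+02 -4.00e-01] 130.8 2.3 [38, 39, 28, 26, 32, 53, 52, 36, 28, 16, 0, 16]
scene fold in tool frame 124 [[14.2, -12.2, -23.1], [26.8, -2.5, -10.8], [34.1, 10.7, -7.2]]
```

View pics/m4.png

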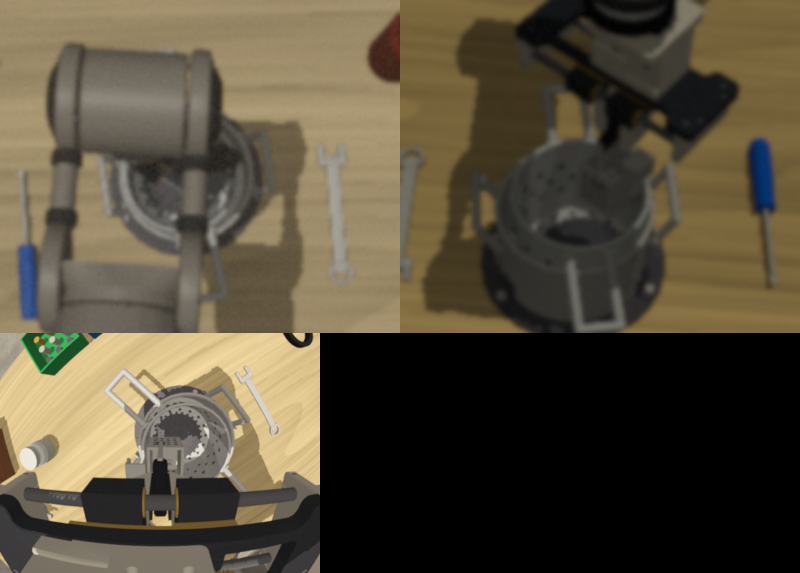

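View pics/w4.png

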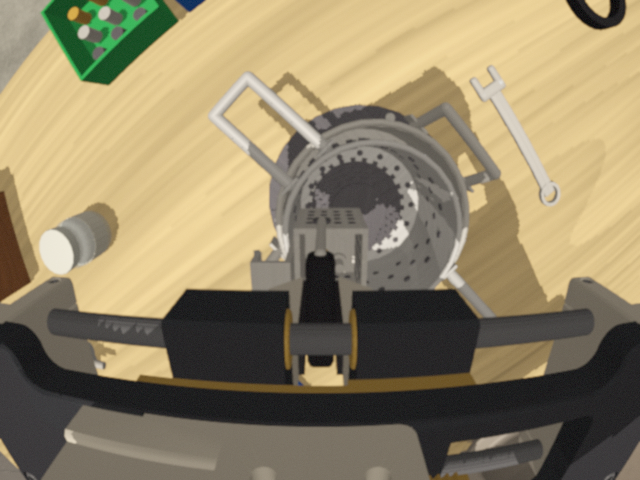

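Emit:
move_arm(moves=[[[0.0005,0.001,-0.025,0,0,0,1],[0,0,-0.025,0,0,0,1],[0,0,-0.02,0,0,0,1],[0,0,-0.012,0,0,0,1],[0,0,0,0,0,0,1]]])

```text
time: 11.42
position: [562.3, 37.0, 166.2]
ee_rot: [1.448, -2.787, -0.001]
ft_force: [0.1, 1.2, -0.9]
finger_gap: 11.6
```

```bash
python3 look.py 5; python3 - <<'E'
import cv2,numpy as np
b=cv2.imread("pics/scene5.png")[170:270,260:380];cv2.imwrite("pics/z5.png",np.hstack([cv2.resize(b,(480,400),interpolation=2),cv2.resize(cv2.imread("pics/w5.png")[100:400,200:440],(320,400))]))
E
```

```text
11.425 [562.3  37.  166.2] cupyaw 54.9 tilt [-0.001  0.   ]
w rim 4148 [538.    0.8] 131.0 2.34 [80, 518, 495, 528, 590, 736, 724, 468, 0, 9, 0, 0]
w fold in tool frame 888 [[14.1, -12.7, -22.6], [25.2, -7.7, -10.7], [33.8, -0.9, -9.5]]
top rim 153 [538.1   2.5] 130.3 1.7 [9, 19, 22, 22, 16, 1, 0, 0, 8, 16, 20, 20]
scene rim 289 [ 5.375e+02 -5.000e-01] 130.7 2.63 [18, 34, 27, 28, 32, 47, 46, 40, 11, 6, 0, 0]
scene fold in tool frame 107 [[14.5, -12.3, -23.3], [26.8, -1.0, -9.6], [34.4, 10.3, -6.8]]
```

View pics/z5.png

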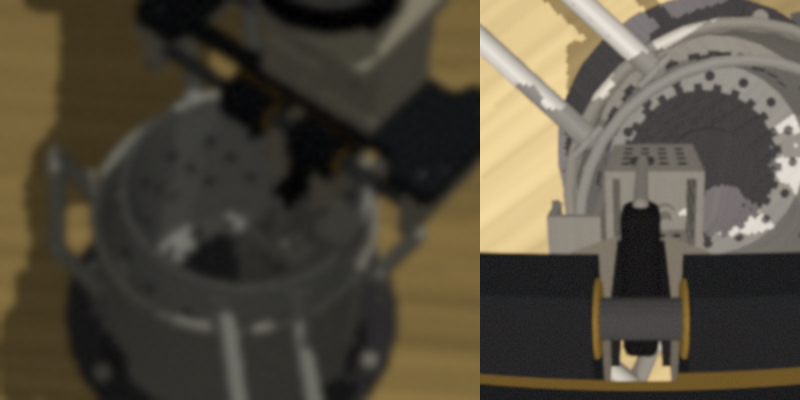

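Emit:
move_arm(moves=[[[0,0,-0.007,0,0,0,1],[0,0,-0.006,0,0,0,1],[0,0,-0.004,0,0,0,1],[0,0,-0.002,0,0,0,1],[0,0,0,0,0,0,1]]])

```text
time: 12.2
position: [562.6, 37.1, 147.6]
ee_rot: [1.449, -2.787, -0.0]
ft_force: [-0.2, 1.3, -1.4]
finger_gap: 12.1
```

Emit:
move_arm(moves=[[[0,0,-0.001,0,0,0,1],[0,0,-0.001,0,0,0,1],[0,0,-0.001,0,0,0,1],[0,0,0,0,0,0,1],[0,0,0,0,0,0,1]]])

```text
time: 12.82
position: [562.7, 37.0, 144.9]
ee_rot: [-1.449, 2.788, -0.0]
ft_force: [-0.7, 0.2, -0.2]
finger_gap: 11.7
```

```bash
python3 look.py 6; python3 - <<'E'
import cv2,numpy as np
b=cv2.imread("pics/scene6.png")[170:270,260:380];cv2.imwrite("pics/z6.png",np.hstack([cv2.resize(b,(480,400),interpolation=2),cv2.resize(cv2.imread("pics/w6.png")[100:400,200:440],(320,400))]))
E
```

```text
12.825 [562.7  37.  144.9] cupyaw 54.9 tilt [ 0. -0.]
w rim 5463 [538.3   0.8] 131.1 2.42 [177, 455, 598, 635, 721, 918, 913, 753, 0, 293, 0, 0]
w fold in tool frame 885 [[14.2, -12.7, -21.5], [25.2, -7.7, -10.6], [33.9, -1.0, -9.5]]
top rim 152 [538.2   2.4] 130.6 1.66 [8, 22, 18, 22, 15, 0, 0, 0, 7, 23, 19, 18]
scene rim 308 [ 5.379e+02 -1.000e-01] 131.1 2.96 [13, 33, 30, 25, 34, 49, 50, 50, 16, 8, 0, 0]
scene fold in tool frame 112 [[13.4, -12.5, -24.1], [24.6, -2.0, -10.6], [33.6, 11.4, -7.4]]
```

View pics/z6.png

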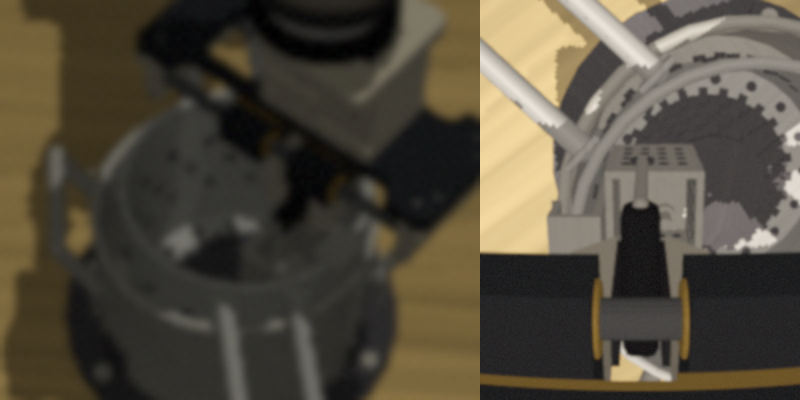

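Emit:
move_arm(moves=[[[0,0,-0.0005,0,0,0,1],[0,0,0,0,0,0,0.7],[0,0,0,0,0,0,0.6],[0,0,0,0,0,0,0.5],[0,0,0,0,0,0,0.4]]], squeeze=10)

```text
time: 13.6
position: [562.7, 37.1, 144.2]
ee_rot: [1.449, -2.788, 0.0]
ft_force: [0.1, 0.6, 0.0]
finger_gap: 25.9
```

```bash
python3 look.py 7
```

```text
13.6 [562.7  37.1 144.2] cupyaw 54.9 tilt [-0. -0.]
w rim 5367 [538.3   0.6] 131.0 2.4 [0, 430, 596, 627, 719, 924, 905, 672, 0, 424, 70, 0]
w fold in tool frame 681 [[14.8, -12.7, -22.9], [25.5, -9.0, -10.0], [34.1, -3.1, -8.6]]
top rim 157 [538.1   2.5] 130.1 1.82 [9, 23, 21, 22, 14, 1, 0, 0, 7, 21, 20, 19]
scene rim 291 [5.379e+02 1.000e-01] 131.0 2.87 [4, 35, 28, 28, 31, 52, 45, 53, 15, 0, 0, 0]
scene fold in tool frame 99 [[14.7, -12.5, -23.4], [26.7, -2.8, -10.2], [34.3, 10.1, -6.6]]
```

View pics/w7.png

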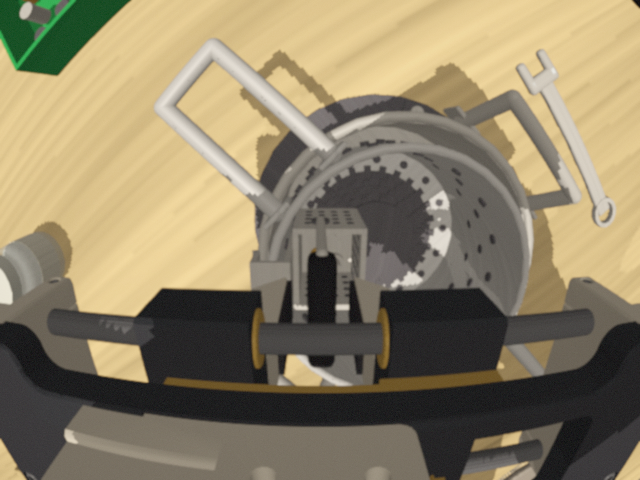

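Emit:
move_arm(moves=[[[0,0,0,0,0,0,0.2],[0,0,0,0,0,0,0.1],[0,0,0.01,0,0,0,0.1],[0,0,0.03,0,0,0,0.1],[0,0,0.04,0,0,0,0.1]]])

```text
time: 14.38
position: [562.2, 37.1, 225.1]
ee_rot: [1.448, -2.786, -0.001]
ft_force: [0.4, 0.5, 1.4]
finger_gap: 41.7
```

Emit:
move_arm(moves=[[[0,0,0.04,0,0,0,0.1],[-0.02,-0.02,0.03,0,0,0,0.1],[-0.05,-0.03,0,0,0,0,0.1],[-0.05,-0.03,0,0,0,0,0.1],[-0.02,-0.02,0,0,0,0,0.1]]])

```text
time: 15.0
position: [420.4, -63.6, 295.4]
ee_rot: [-1.448, 2.788, -0.002]
ft_force: [-0.4, -0.8, -0.1]
finger_gap: 40.9
```

```bash
python3 look.py 8; python3 - <<'E'
from h import *
b=cv2.imread("pics/scene8.png")[170:280,260:380];cv2.imwrite("pics/z8.png",np.hstack([cv2.resize(b,(480,440),interpolation=2),cv2.resize(cv2.imread("pics/w8.png"),(320,240)) .repeat(1,0) if 0 else cv2.copyMakeBorder(cv2.resize(cv2.imread("pics/w8.png"),(320,240)),0,200,0,0,0)]))
s,W=wcloud("w9");sc=bot.read_camera("scene")
for n,C in(("w",W.reshape(-1,3)),("scene",cloud(sc).reshape(-1,3))):
  C=C[~np.isnan(C[:,0])];yaw=np.radians(55);L=C-[538,.4,0];u=np.c_[L[:,0]*np.cos(yaw)+L[:,1]*np.sin(yaw),-L[:,0]*np.sin(yaw)+L[:,1]*np.cos(yaw),L[:,2]]
  for nm,a,b_ in(("grip",155,172),("fold",132.5,140)):
    m=(u[:,0]>20)&(u[:,0]<95)&(abs(u[:,1])<32)&(u[:,2]>a)&(u[:,2]<b_)
    if m.sum()>5:print(n,nm,m.sum(),np.percentile(u[m],[3,50,97],axis=0).round(1).tolist())
E
```

```text
15.0 [420.4 -63.6 295.4] cupyaw 54.9 tilt [ 0.001 -0.001]
w rim 2391 [ 5.373e+02 -3.000e-01] 131.0 2.3 [250, 241, 227, 215, 203, 229, 227, 89, 78, 197, 199, 236]
top rim 220 [538.1   2.3] 130.9 2.81 [0, 1, 22, 17, 21, 23, 22, 38, 27, 21, 21, 7]
scene rim 444 [ 5.379e+02 -4.000e-01] 130.8 2.79 [38, 38, 27, 27, 32, 46, 48, 53, 31, 31, 36, 37]
w grip 998 [[37.1, -26.2, 156.7], [40.2, -1.8, 166.0], [48.0, 23.4, 168.0]]
w fold 308 [[41.8, -27.1, 132.9], [72.2, -1.5, 134.4], [78.6, 24.4, 137.2]]
scene grip 146 [[37.5, -27.1, 156.3], [44.9, -5.3, 166.0], [49.1, 22.8, 170.1]]
scene fold 107 [[44.0, -27.1, 132.6], [66.1, -0.9, 134.4], [77.9, 24.7, 138.4]]
```

View pics/z8.png

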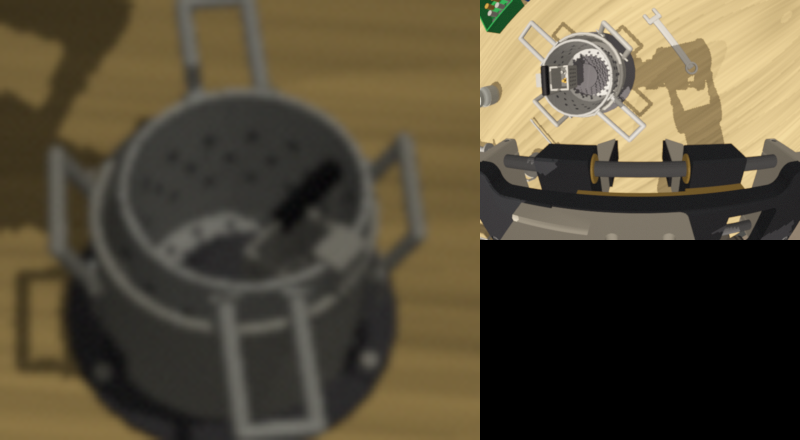

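View pics/w8.png

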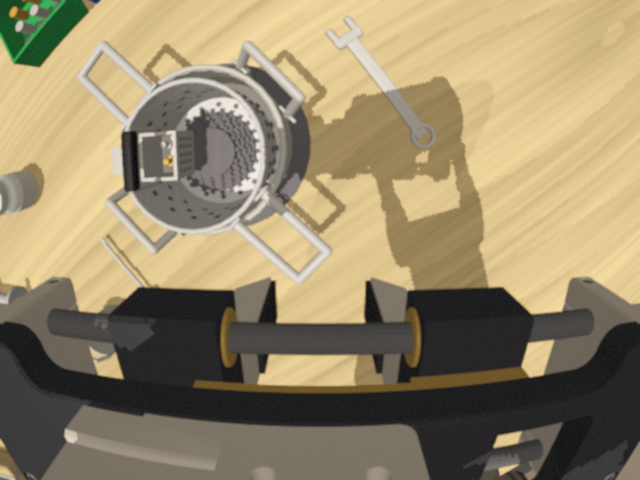

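```bash
python3 -c "
from workcell import bot
print(bot.get_state()['ft_force']);print(bot.close_job())"
```

```text
[ 0.15696951 -0.04878761 -0.10579145]
the job is handed in; nothing more can be done
None
```

The job was handed in at about 15 s with both parts done; no verdict came back, so this rests on my last camera checks.

- **Drain basket:** I straddled one handle with the open fingers, without gripping it, and turned the basket clockwise about 90°. It dropped about 15 mm. In the last look its rim was at 131 mm all round, which matches home, and its handles stood at about 11° against the pot's at about 98°.
- **Small-parts basket:** I took it by its grip bar and hung it over the drain basket's rim at 55° in the world frame, about 44° from the nearer drain-basket handle. After letting go, the top of its fold was at about 134 mm and its grip bar's top at about 167 mm, 43 mm from the drain basket's axis. It hangs upright, with its underside at about 56 mm, above the sprocket's top at about 44 mm. The gripper was clear of everything.

**Checks that disagreed:** the top camera read the drain basket's centre about 2–3 mm further towards +y than the wrist and scene cameras did. I went by the wrist and scene cameras, and the lip went over the rim with no noticeable force.

**Not checked:** I did not measure the other things on the bench again. The fingers stayed well clear of them, and nothing looked moved in the pictures.

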